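# Scan the buried can

### The job

Stocktaking in the pantry: the code strip on the lid of the red can in the wire rack is covered by a small blue tin. First take that tin off and stand it upright on the green liner mat, setting it down rather than dropping it; then take the hand scanner out of its cradle, carry it over the rack's rail and hold it still and level about 2 cm above the red can's lid, centred over the code strip, with the scanner's long side along the strip. Finish while still holding the scanner there; it must never touch the red can, and the cans and other goods stay where they are.

Things in the scene. Friction and masses are not known exactly. Their poses are not given: they have to be found in the camera images.
- can_red: Red-labelled food can with a white band, upright in the wire rack, 76 mm diameter, 113 mm tall, 0.46 kg, the one under the tin. Origin at the centre of its underside, z up. Centred on its flat lid is a white 48 x 22 mm strip with black bars, its long side along the can's x axis. All three cans have a strip and stand in any order.
- can_red_lid (a point): Centre of the red can's lid (top face, 113 mm above the can's underside), with the can's axes: x along the code strip's long side, z up.
- tin: Small blue tin with an orange band, 54 mm diameter, 60 mm tall, about 0.15 kg, standing on the red can's lid over the code strip at the start. Origin at the centre of its underside, z up. It can be gripped across its sides from above; the rack's rail is 26 mm lower than its top.
- mat: Green liner mat fixed on the table, 130 x 130 mm, 3 mm thick, with nothing on it. Origin at the centre of its underside, z up (top at 3 mm).
- scanner: Hand scanner, 0.22 kg: black head 74 x 48 mm (x, y), 26 mm high with the red 62 x 36 mm window under it; on it an orange upright grip block, 54 mm along x, 30 mm wide along y, 26 to 82 mm above the window (thin cap to 84.5 mm). Grip it across the 30 mm from above. Origin: centre of the window's underside; x along the long side, z up. Either way round is right.
- scanner_window (a point): Centre of the window's lower face, the lowest face of the scanner (same point and axes as the scanner's origin).
- cradle: Grey charging cradle fixed on the table, 110 x 84 mm, deck 12 mm high, with lips to 20 mm round the scanner's head (3 mm clearance along its long side, 4 mm across). The scanner stands in it, window down, and lifts straight out. Origin at the centre of its underside, x along the long side.
- rack: Fixed wire rack open at the top, 156 mm (x) by 316 mm (y) outside, 144 x 304 mm inside the wires; its top rail runs all round with its upper edge 153 mm above the table, 34 mm higher than the can lids. The cans stand on its floor 6 mm above the table in one row along y, about 95 mm apart. Origin at the centre of its underside.
- can_yellow: Yellow can with a green band in the rack, same size as the red one. Leave alone. Origin at the centre of its underside.
- can_green: Green can with a white band in the rack, same size. Leave alone. Origin at the centre of its underside.
- oil_bottle: Green glass bottle, 66 mm diameter, 220 mm tall, standing at the right of the rack. Leave alone. Origin at the centre of its underside.
- jam_jar: Amber jar with a red cap, 72 mm diameter, 110 mm tall, at the left of the rack. Leave alone. Origin at the centre of its underside.
- spice_jar: Small brown jar with a black cap, 42 mm diameter, 90 mm tall, in front of the rack. Leave alone. Origin at the centre of its underside.

How it is judged (in metres and radians):
On the way, in this order (a step that is already met when the one before it is completed fails the run):
1. the blue tin stands upright on the green mat, let go (horizontal distance between tin and mat below 0.045 m and z of tin in the frame of mat below 0.008 m and angle between tin's own z axis and vertical below 0.1 rad and contact force between tin and the arm below 0.05 N and linear speed of tin below 0.02 m/s), for 0.2 s.
2. the scanner is lifted out of its cradle (z of scanner_window in the frame of cradle above 0.06 m and contact force between scanner and the fingers above 0.5 N), for 0.1 s.
At the end, for the whole second after the job is handed in: Fingers hold the scanner still, level within 8 deg, window 8 to 35 mm above the red can's lid, centred within 14 mm, long side within 11 deg of the strip's, touching no can, rack, tin or cradle; the tin stands free and upright on the mat within 45 mm of its centre; red can upright (horizontal distance between tin and mat below 0.045 m and z of tin in the frame of mat below 0.008 m and angle between tin's own z axis and vertical below 0.1 rad and contact force between tin and the arm below 0.05 N and z of scanner_window in the frame of can_red_lid between 0.008 and 0.035 m and horizontal distance between scanner_window and can_red_lid below 0.014 m and angle between scanner's own z axis and vertical below 0.14 rad and angle between the x axis of scanner and the x axis of can_red, either way round below 0.2 rad and linear speed of scanner below 0.02 m/s and angular speed of scanner below 0.15 rad/s and contact force between scanner and the fingers above 0.5 N and angle between can_red's own z axis and vertical below 0.05 rad and contact force between scanner and can_red below 0.05 N and contact force between scanner and can_yellow below 0.05 N and contact force between scanner and can_green below 0.05 N and contact force between scanner and rack below 0.05 N and contact force between scanner and tin below 0.05 N and contact force between scanner and cradle below 0.05 N); the arm keeps its last pose, push and grip.
It fails at once if the scanner touches the red can (contact force between scanner and can_red above 0.3 N).
It fails at once if the tin is dropped or thrown instead of set down (contact force between tin and the fingers below 0.01 N and linear speed of tin above 0.6 m/s).
It fails at once if the red can is shifted by more than 20 mm (distance of can_red from where it was at the start of the episode above 0.02 m).
It fails at once if a bystander is shifted by more than 25 mm (distance of any of can_yellow, can_green, oil_bottle, jam_jar, spice_jar from where it was at the start of the episode above 0.025 m).
It also fails if it takes over 64 s, if anything falls off the work surface, if the arm or the gripper's body presses on something with over 40 N, if the wrist force passes 120 N, or if a joint passes its speed limit or range.

### The arm

A 7-joint arm with a two-finger parallel gripper is mounted at the origin on the work surface. World frame = base frame: x ahead of the robot, y to its left, z up, the work surface at z = 0. Lengths are in m, angles in degrees, forces in N, time in s.
With the tool pointing down it reaches from about 0.425 to 1.025 m from the base axis. Payload 3.6 kg.
Tool frame: the origin (TCP) lies at the very end of the fingers, on their centre line; the grasp point (between the pads) lies 19 mm behind it (manip.pinch_z is the distance from the TCP to the grasp point, in m); z points along the fingers, y is the line along which they close (so a half turn about z gives the same grasp; the last joint's range is limited). The gripper opens to 85 mm and grips with 20 to 120 N. Pads are 22 mm wide; open, the fingers measure 114 mm over their backs; the gripper's body (76 mm by 85 mm) begins 54 mm behind the grasp point. The pads swing forward as they close: fully open they stand 13 mm farther back than shut.
Start: joints at [58.986, 33.873, 2.773, 92.16, -1.908, 54.013, -1.931], TCP at [0.314, -0.654, 0.231] pointing down, gripper open.
Joint ranges: [-153.93, 153.93], [-27.13, 128.08], [-72.61, 78.16], [10.71, 143.7], [-87.88, 267.88], [4.46, 118.87], [-176.78, 176.78]. Speed limits (degrees/s): [147.25, 147.25, 180, 180, 180, 180, 180].

### API

Orientations are given as a 3x3 rotation matrix whose columns are the frame's x, y, z axes.
In Python, from rig import manip, camera, get_calibration gives the robot as it stands. The module is installed in compiled form; this text tells all that it offers.
- The arm moves only by the tool arm_command, never from a script. Its argument "deltas" is a list of rows, each a list of 4 numbers: the shift along the tool's x, y, z in units of 30 mm (1.0 is 30 mm), then the turn about the tool's z in units of 8 degrees (1.0 is 8 degrees). In form: [[x, y, z, twist], ...]. A call has 1 to 5 rows; each row is the pose to reach, as a shift and turn from the pose commanded when the call began, along the tool's axes at that moment; what a row does not reach only later rows make up. A row lasts 1/10 s, in which the tool goes at most 50 mm and 8.59 degrees, less where a joint would pass 70% of its speed; a pose out of reach is approached as far as the arm can. A call with a gripper value outside its range is refused whole. "gripper" is the opening, from 0 (shut) to 1 (fully open), set as the call begins (left out, the last holds). The fingers move at their own pace and stop on an object; "grip_force" is the grip in N (left out, the last holds). Time passes only in rows, so rows that repeat a pose let the fingers close. It gives the time, the measured TCP pose, the force, the opening and the grip force at its end, in the units of the state.
- manip.get_state(): the state, without advancing time (a new reading comes with each control period).
- camera(name): name is "side" or "top"; returns the picture (384x512x3 uint8, red, green, blue); there is no depth.
- get_calibration(name): a dict with "fx", "fy", "cx", "cy" (pixels), "R" (3x3) and "t" (3): a world point X has camera coordinates R X + t. Camera axes: x right, y down, z forward; pixel columns grow to the right and rows downward; lengths in m; the calibration is good to about 2 mm. A picture is of the moment at which its call begins. get_calibration takes no time and is no camera call.
- manip.job_done(): hands the job in; it is judged then, once.
The state is a dict: "time": time; "q": joint angles; "joint_velocities": joint speeds; "joint_torque": joint torques, N m; "position": TCP position; "eef_rot": TCP orientation; "force": force on the tool from outside, world axes, zero at the start; "wrist_torque": the same for the moment, N m; "finger_gap": opening from 0.0 (shut) to 1.0 (fully open); "gripper_force": force on a finger pad.
Only numpy, scipy, OpenCV 4.12 (cv2) and the standard library are available. Lean on these libraries where they do the work, as an engineer would, in place of code of your own. Each camera call takes 0.05 s, during which the arm holds its last target. There are 200 camera calls.

## Working session

There is one attempt and no reset: what is moved stays moved. The work goes in short steps, Python scripts to look and compute and a tool call to move; the robot and the scene stay as the last step left them, time stands still between calls to the robot, and variables do not carry over. Pictures are saved under pics/ and viewed, at most 10 in all, crops included, and the job is handed in when it is done.

Besides the shell and the picture viewer there is one more tool, called after "Emit:" in YAML: its name, and indented under it one key for each argument. arm_command: Moves the arm, as the interface text tells. Its arguments: {"type":"object","properties":{"deltas":{"type":"array"},"gripper":{"type":"number"},"grip_force":{"type":"number"}},"required":["deltas"]}

```bash
mkdir -p pics; python3 - <<'E'
from rig import manip,camera,get_calibration
import cv2,numpy as np
np.set_printoptions(precision=4,suppress=True)
for n in("side","top"):
    im=camera(n); cv2.imwrite(f"pics/{n}0.png",im[:,:,::-1]); c=get_calibration(n)
    print(n,c)
s=manip.get_state(); print(s["time"],s["position"],s["eef_rot"],s["finger_gap"],s["force"],manip.pinch_z)
E
```

```text
side {'fx': 466.69346675870094, 'fy': 466.69346675870094, 'cx': 253.38779883241824, 'cy': 193.60685497391145, 'R': array([[-0.6652, -0.7463, -0.0218],
       [-0.4471,  0.4215, -0.789 ],
       [ 0.598 , -0.5151, -0.6141]]), 't': array([0.3674, 0.329 , 0.9511])}
top {'fx': 380.38264755036704, 'fy': 380.38264755036704, 'cx': 253.13367827812522, 'cy': 192.36196271389167, 'R': array([[-0.0157, -0.9998,  0.014 ],
       [-0.9847,  0.013 , -0.1737],
       [ 0.1735, -0.0165, -0.9847]]), 't': array([0.0125, 0.5561, 0.8989])}
0.1 [ 0.3136 -0.6528  0.2303] [[ 0.9014  0.433  -0.0009]
 [ 0.433  -0.9014  0.0018]
 [-0.0001 -0.002  -1.    ]] 0.999796735283731 [ 0.1789  0.2895 -0.043 ] 0.0187
```

View pics/side0.png

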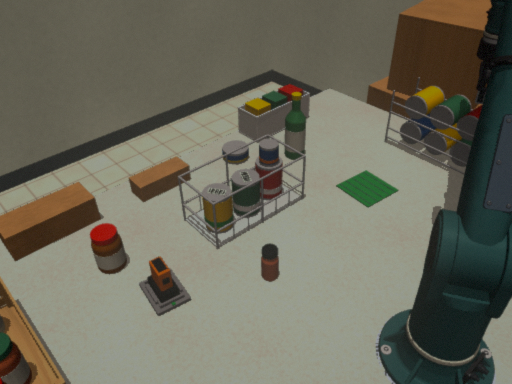

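View pics/top0.png

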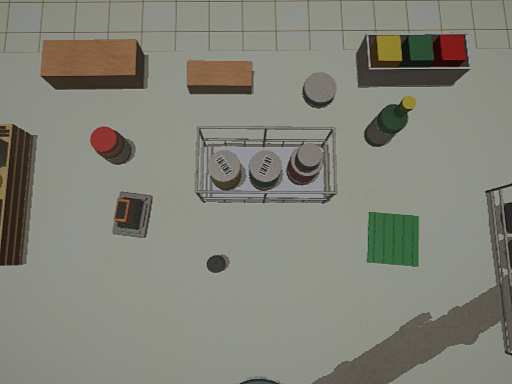

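Side: the tin is at (268,150) on the red can, the scanner at (160,275) and the mat at (367,188). Top: the tin's top is at (309,155), the scanner's grip at (122,210) and the mat at (393,240). I'll zoom in on the parts that matter.

```bash
python3 - <<'E'
import cv2,numpy as np
s=cv2.imread("pics/side0.png");t=cv2.imread("pics/top0.png")
def c(im,x,y):return cv2.resize(im[y:y+60,x:x+80],None,fx=5,fy=5,interpolation=cv2.INTER_CUBIC)
cv2.imwrite("pics/crop0.png",np.vstack([np.hstack([c(s,130,255),c(s,230,130)]),np.hstack([c(t,95,185),c(t,270,135)])]))
E
```

```text
(no output)
```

View pics/crop0.png

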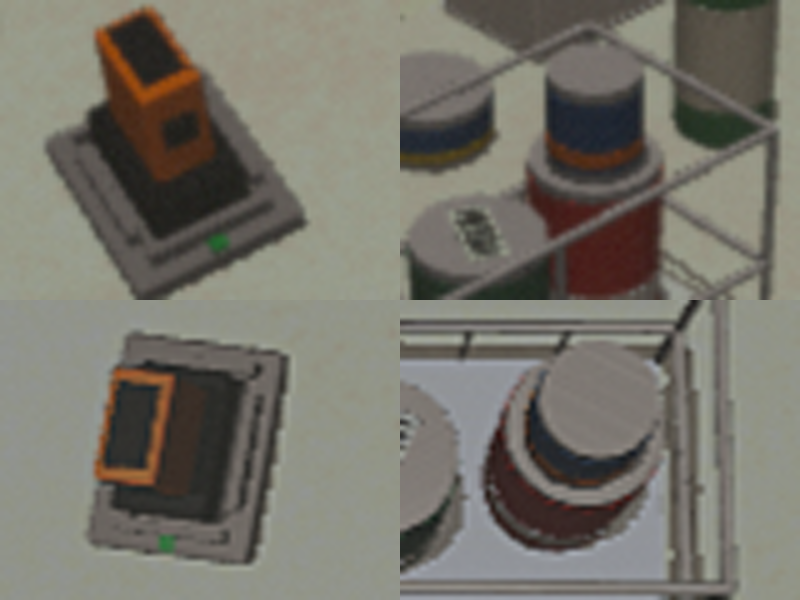

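Scanner grip cap corners, in crop pixels:
- Side: (97,33), (152,8), (202,75), (147,102).
- Top: (115,370), (173,374), (157,485), (96,479).

The tin's lid is centred at side (595,71) and top (602,399). Next I triangulate these.

```bash
cat > h.py <<'E'
import numpy as np,cv2
from rig import manip,camera,get_calibration
np.set_printoptions(precision=4,suppress=True)
C={n:get_calibration(n) for n in("side","top")}
def K(n): c=C[n]; return np.array([[c["fx"],0,c["cx"]],[0,c["fy"],c["cy"]],[0,0,1]])
def P(n): return K(n)@np.c_[np.array(C[n]["R"]),np.array(C[n]["t"])]
def tri(a,b):
    X=cv2.triangulatePoints(P("side"),P("top"),np.array(a,float).T,np.array(b,float).T); return (X[:3]/X[3]).T
def plane(n,uv,z):
    M=P(n); out=[]
    for u in np.atleast_2d(uv):
        out.append((lambda h:h/h[2])(np.linalg.solve(np.c_[M[:,0],M[:,1],M[:,2]*z+M[:,3]],[u[0],u[1],1]))[:2])
    return np.array(out)
def proj(n,X): p=P(n)@np.append(X,1); return p[:2]/p[2]
E
python3 - <<'E'
from h import *
o=lambda p,x0,y0,a,b:[(x0+(u-a+.5)/5-.5,y0+(v-b+.5)/5-.5) for u,v in p]
s=o([(97,33),(152,8),(202,75),(147,102)],130,255,0,0)
t=o([(96,479),(115,370),(173,374),(157,485)],95,185,0,300)
# match orders by trying rotations/direction
for name,tt in [("r%d"%k,np.roll(t,k,axis=0)) for k in range(4)]:
    X=tri(s,tt); e=np.mean([np.linalg.norm(proj("side",x)-p) for x,p in zip(X,s)]); print(name,e)
    if e<2: print(X,X.mean(0),np.linalg.norm(np.diff(X,axis=0),axis=1))
print("z plane .0965",plane("side",s,.0965),plane("top",t,.0965))
print("tin",tri(o([(595,71)],230,130,400,0),o([(602,399)],270,135,400,300)))
m=plane("top",[(369,212),(418,214),(417,266),(368,264)],.003);print("mat",m,m.mean(0))
m=plane("side",[(337,187),(371,171),(397,189),(366,206)],.003);print("mat",m,m.mean(0))
cr=plane("top",o([(125,333),(288,353),(252,563),(90,545)],95,185,0,300),.015);print("cradle",cr,cr.mean(0))
print("redlid side",plane("side",o([(595,165)],230,130,400,0),.119))
# colour: green/yellow lids
E
```

```text
r0 4.640883796546925
r1 5.418162095168975
r2 4.5756826555442665
r3 0.11280859486956885
[[0.5377 0.3244 0.0932]
 [0.5354 0.2972 0.092 ]
 [0.4839 0.3033 0.0926]
 [0.4864 0.3306 0.0939]] [0.5108 0.3139 0.0929] [0.0273 0.0518 0.0275]
z plane .0965 [[0.5346 0.3257]
 [0.531  0.2991]
 [0.4811 0.3053]
 [0.4842 0.3317]] [[0.486  0.3296]
 [0.5371 0.3232]
 [0.5349 0.2961]
 [0.4828 0.3013]]
tin [[ 0.6172 -0.1192  0.1759]]
mat [[ 0.5084 -0.2968]
 [ 0.5014 -0.4245]
 [ 0.3687 -0.4098]
 [ 0.3757 -0.2851]] [ 0.4386 -0.3541]
mat [[ 0.5012 -0.2903]
 [ 0.4826 -0.4309]
 [ 0.3733 -0.4114]
 [ 0.3868 -0.2812]] [ 0.436  -0.3534]
cradle [[0.5697 0.3469]
 [0.5582 0.2631]
 [0.4511 0.278 ]
 [0.4613 0.3596]] [0.5101 0.3119]
redlid side [[ 0.6122 -0.1138]]
```

```bash
cat >> h.py <<'E'
def go(x,y,z,ang):
    "units from the present pose to TCP x,y,z with tool x at angle ang (deg, mod 180)"
    s=manip.get_state(); R=np.array(s["eef_rot"]); p=np.array(s["position"])
    d=R.T@(np.array([x,y,z])-p)/.03
    a=np.degrees(np.arctan2(R[1,0],R[0,0])); tw=-((ang-a+90)%180-90)
    print("pos",p,"ang %.1f"%a,"gap %.3f"%s["finger_gap"],"F",np.array(s["force"]),"t %.2f"%s["time"],"q",np.array(s["q"]),"tilt",R[2,:2])
    print("units",d,"twist units %.2f"%(tw/8)," rows needed %.1f"%max(np.linalg.norm(d)*.03/.05,abs(tw)/8.59))
E
python3 - <<'E'
from h import *
print("rail top",plane("top",[(198,129),(334,128),(335,192),(196,192)],.153))
print("rail side",plane("side",[(268,135.5),(305,155.5),(181,178)],.153))
print("bottle",plane("top",[(408,103)],.22),plane("side",[(296,95)],.22),"jam",plane("top",[(105,140)],.11),"spice",plane("top",[(216,263)],.09))
print("cans lids g,y",plane("top",[(265,164),(225,166)],.119),plane("side",[(246,177),(217,192)],.119))
go(.617,-.119,.26,90)
E
```

```text
rail top [[ 0.6858  0.1293]
 [ 0.6848 -0.1811]
 [ 0.5362 -0.1755]
 [ 0.5403  0.1323]]
rail side [[ 0.6787 -0.1739]
 [ 0.5326 -0.1745]
 [ 0.679   0.1311]]
bottle [[ 0.7153 -0.3262]] [[ 0.7107 -0.3196]] jam [[0.6761 0.3548]] spice [[0.385  0.0932]]
cans lids g,y [[ 0.6107 -0.0232]
 [ 0.607   0.0701]] [[ 0.6039 -0.0229]
 [ 0.6055  0.0746]]
pos [ 0.3136 -0.6528  0.2303] ang 25.7 gap 1.000 F [ 0.1789  0.2895 -0.043 ] t 0.10 q [58.9865 33.9203  2.7667 92.2292 -1.9115 54.0139 -1.9299] tilt [-0.0001 -0.002 ]
units [ 16.8211 -11.6618  -0.9685] twist units -8.04  rows needed 12.3
```

Emit:
arm_command:
  deltas:
    - [0.8, -0.5, -1]
    - [2.1, -1.4, -1]
    - [3.4, -2.3, -1]
    - [4.7, -3.2, -1]
    - [6, -4.2, -1]
  gripper: 0.82

```text
$.deltas[0]: bad value
```

Emit:
arm_command:
  deltas:
    - [1.2, -0.8, 0, 0]
    - [2.4, -1.6, 0, 0]
    - [3.6, -2.4, 0, 0]
    - [4.8, -3.2, 0, 0]
    - [6, -4, 0, 0]

```text
time: 0.6
position: [0.4246, -0.4656, 0.2309]
eef_rot: [[0.901, 0.433, -0.001], [0.433, -0.901, 0.001], [-0.0, -0.001, -1.0]]
force: [0.9, 0.5, 0.3]
finger_gap: 1.003
gripper_force: 0.0
```

Emit:
arm_command:
  deltas:
    - [0.8, -0.5, -1, 0]
    - [2.1, -1.4, -1, 0]
    - [3.4, -2.3, -1, 0]
    - [4.7, -3.2, -1, 0]
    - [6, -4.2, -1, 0]
  gripper: 0.82

```text
time: 1.1
position: [0.5324, -0.2744, 0.2611]
eef_rot: [[0.902, 0.432, -0.0], [0.432, -0.902, -0.0], [-0.0, 0.0, -1.0]]
force: [1.0, -0.6, -0.4]
finger_gap: 0.824
gripper_force: 0.0
```

Emit:
arm_command:
  deltas:
    - [1.2, -0.9, 0, -1]
    - [2.4, -1.7, 0, -2]
    - [3.6, -2.5, 0, -3]
    - [4.8, -3.4, 0, -4]
    - [4.8, -3.4, 0, -5]

```text
time: 1.6
position: [0.6208, -0.1117, 0.2613]
eef_rot: [[0.396, 0.918, 0.003], [0.918, -0.396, 0.006], [0.006, 0.0, -1.0]]
force: [-0.1, 0.0, 0.6]
finger_gap: 0.819
gripper_force: 0.0
```

Emit:
arm_command:
  deltas:
    - [0, 0, 0, -1]
    - [0, 0, 0, -2]
    - [0, 0, 0, -3]
    - [0, 0, 0, -3]
    - [0, 0, 0, -3]

```text
time: 2.1
position: [0.6172, -0.1218, 0.2609]
eef_rot: [[0.009, 1.0, -0.001], [1.0, -0.009, 0.0], [0.0, -0.001, -1.0]]
force: [-0.0, -0.3, -0.5]
finger_gap: 0.819
gripper_force: 0.0
```

```bash
python3 - <<'E'
from h import *
im=camera("side");t=camera("top");cv2.imwrite("pics/s1.png",np.vstack([cv2.resize(x[a:a+100,b:b+200],None,fx=3,fy=3,interpolation=cv2.INTER_CUBIC) for x,a,b in((im,80,180),(t,100,200))])[:,:,::-1])
go(.617,-.119,.143,90)
E
```

```text
pos [ 0.6173 -0.1217  0.2611] ang 89.5 gap 0.824 F [ 0.649  -0.5363  0.0261] t 2.20 q [ 19.4682  25.9561 -17.3783 102.891    9.4801  52.5974  -2.5075] tilt [-0.0001 -0.0004]
units [ 0.0894 -0.0104  3.9372] twist units -0.06  rows needed 2.4
```

View pics/s1.png

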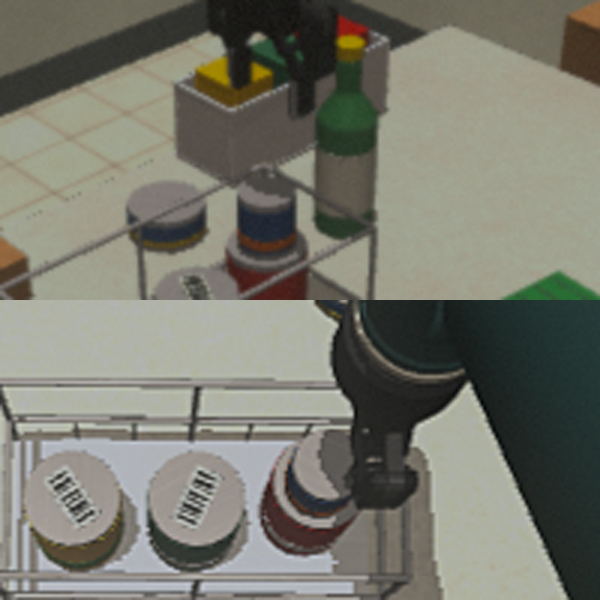

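The fingers are above the tin, closing along world x, and the tin is undisturbed. Descending and gripping.

Emit:
arm_command:
  deltas:
    - [0.09, 0, 0.8, 0]
    - [0.09, 0, 1.7, 0]
    - [0.09, 0, 2.6, 0]
    - [0.09, 0, 3.4, 0]
    - [0.09, 0, 3.9, 0]

```text
time: 2.7
position: [0.6165, -0.1188, 0.1424]
eef_rot: [[0.007, 1.0, -0.003], [1.0, -0.007, 0.0], [-0.0, -0.003, -1.0]]
force: [0.1, 0.4, 0.0]
finger_gap: 0.818
gripper_force: 0.0
```

Emit:
arm_command:
  deltas:
    - [0, 0, 0, 0]
    - [0, 0, 0, 0]
    - [0, 0, 0, 0]
    - [0, 0, 0, 0]
    - [0, 0, 0, 0]
  gripper: 0.4
  grip_force: 25

```text
time: 3.2
position: [0.6179, -0.119, 0.1451]
eef_rot: [[0.006, 1.0, 0.001], [1.0, -0.006, -0.0], [-0.0, 0.001, -1.0]]
force: [-0.6, 0.3, -1.5]
finger_gap: 0.628
gripper_force: 28.1
```

Emit:
arm_command:
  deltas:
    - [0, 0, 0, 0]
    - [0, 0, 0, 0]
    - [0, 0, 0, 0]
    - [0, 0, 0, 0]
    - [0, 0, 0, 0]

```text
time: 3.7
position: [0.6175, -0.1189, 0.1443]
eef_rot: [[0.006, 1.0, -0.0], [1.0, -0.006, -0.0], [-0.0, -0.0, -1.0]]
force: [0.4, -0.7, -1.4]
finger_gap: 0.621
gripper_force: 28.1
```

Emit:
arm_command:
  deltas:
    - [0, 0, -0.6, 0]
    - [0, 0, -1.4, 0]
    - [0, 0, -2.4, 0]
    - [0, 0, -3.2, 0]
    - [0, 0, -3.6, 0]

```text
time: 4.2
position: [0.6188, -0.1189, 0.2547]
eef_rot: [[0.006, 1.0, 0.004], [1.0, -0.006, -0.001], [-0.0, 0.004, -1.0]]
force: [0.4, -0.6, -1.0]
finger_gap: 0.623
gripper_force: 28.2
```

Emit:
arm_command:
  deltas:
    - [-0.6, -0.5, 0, 0]
    - [-1.5, -1.2, 0, 0]
    - [-2.5, -1.9, 0, 0]
    - [-3.5, -2.7, 0, 0]
    - [-4.5, -3.5, 0, 0]

```text
time: 4.7
position: [0.5103, -0.2541, 0.2516]
eef_rot: [[0.006, 1.0, -0.001], [1.0, -0.006, 0.0], [0.0, -0.001, -1.0]]
force: [0.1, 0.4, -0.8]
finger_gap: 0.621
gripper_force: 28.2
```

Emit:
arm_command:
  deltas:
    - [-0.9, -0.7, 0.4, 0]
    - [-1.8, -1.4, 1.2, 0]
    - [-2.6, -2, 2, 0]
    - [-3.1, -2.4, 2.8, 0]
    - [-3.3, -2.5, 3.4, 0]

```text
time: 5.2
position: [0.4324, -0.3538, 0.1482]
eef_rot: [[0.011, 1.0, -0.004], [1.0, -0.011, 0.001], [0.0, -0.004, -1.0]]
force: [-0.4, 0.6, -1.7]
finger_gap: 0.623
gripper_force: 28.2
```

```bash
python3 - <<'E'
from h import *
t=camera("top");im=camera("side");cv2.imwrite("pics/s2.png",np.vstack([cv2.resize(x[a:a+100,b:b+200],None,fx=3,fy=3,interpolation=cv2.INTER_CUBIC) for x,a,b in((im,110,230),(t,130,240))])[:,:,::-1])
cv2.imwrite("pics/top2.png",t[:,:,::-1]);cv2.imwrite("pics/side2.png",im[:,:,::-1])
go(.437,-.3535,.035,90)
E
```

```text
pos [ 0.4328 -0.352   0.1474] ang 89.5 gap 0.629 F [ 0.177  -0.5231 -1.5636] t 5.30 q [ 44.3774  29.1588 -13.45   117.0159  11.326   35.4228  22.7497] tilt [ 0.0032 -0.0061]
units [-0.0609  0.1637  3.7448] twist units -0.06  rows needed 2.2
```

View pics/s2.png

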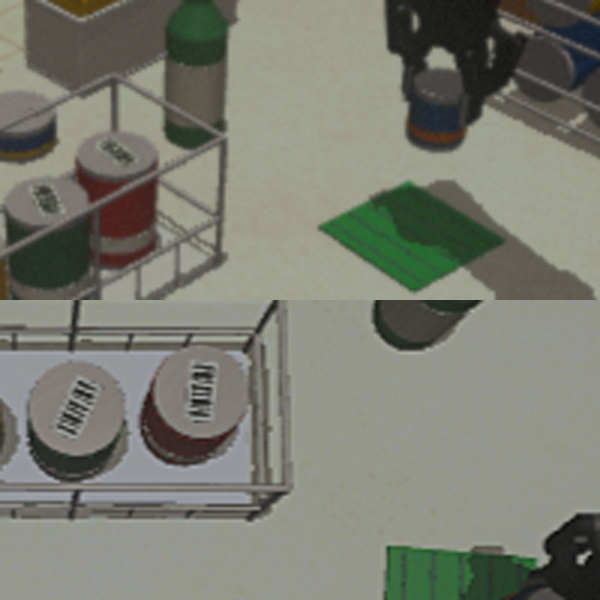

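The tin is held upright above the mat. The red lid's strip is now visible at about top (307,160) and side (269,160). Lowering to just above the mat.

Emit:
arm_command:
  deltas:
    - [-0.06, 0.15, 1, 0]
    - [-0.06, 0.15, 2, 0]
    - [-0.06, 0.15, 2.8, 0]
    - [-0.06, 0.15, 3.4, 0]
    - [-0.06, 0.15, 3.6, 0]

```text
time: 5.8
position: [0.4411, -0.3523, 0.0413]
eef_rot: [[0.004, 1.0, -0.001], [1.0, -0.004, 0.002], [0.002, -0.001, -1.0]]
force: [0.1, 1.2, -0.8]
finger_gap: 0.626
gripper_force: 28.3
```

Emit:
arm_command:
  deltas:
    - [0, 0, 0, 0]
    - [0, 0, 0.08, 0]
    - [0, 0, 0.12, 0]
    - [0, 0, 0.16, 0]
    - [0, 0, 0.16, 0]

```text
time: 6.3
position: [0.4408, -0.3538, 0.0379]
eef_rot: [[0.006, 1.0, 0.001], [1.0, -0.006, -0.0], [-0.0, 0.001, -1.0]]
force: [0.1, -0.6, -2.2]
finger_gap: 0.63
gripper_force: 28.3
```

```bash
python3 - <<'E'
from h import *
t=cv2.imread("pics/top2.png");s=cv2.imread("pics/side2.png")
z=lambda im,x,y,w,h,f:cv2.resize(im[y:y+h,x:x+w],None,fx=f,fy=f,interpolation=cv2.INTER_CUBIC)
cv2.imwrite("pics/lid.png",np.hstack([z(s,250,145,40,60,10),z(t,288,140,40,60,10)]))
go(.437,-.3535,.0283,90)
E
```

```text
pos [ 0.4408 -0.3538  0.0379] ang 89.7 gap 0.630 F [ 0.07   -0.5523 -2.1521] t 6.30 q [ 40.8673  39.238   -9.3256 119.1458  15.4266  22.6865  18.99  ] tilt [-0.0005  0.0005]
units [ 0.0108 -0.1265  0.3214] twist units -0.04  rows needed 0.2
```

View pics/lid.png

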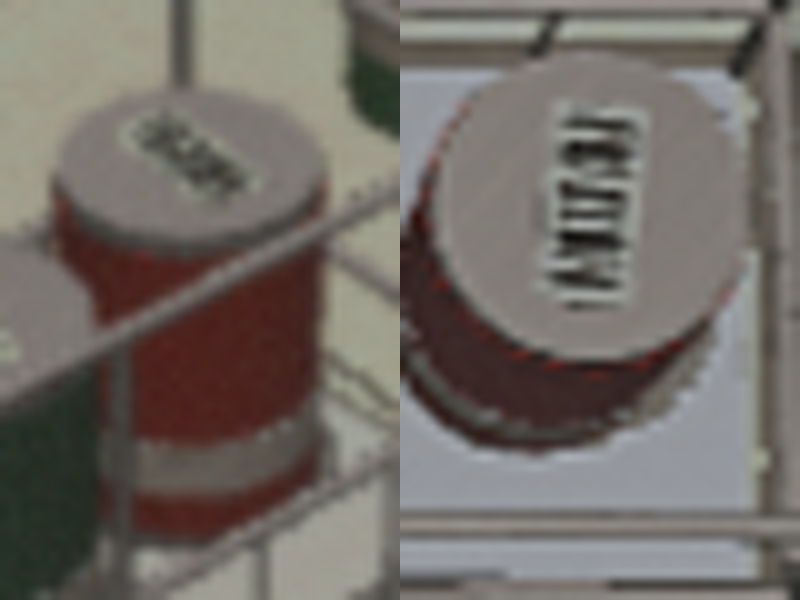

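Strip corners, in crop pixels:
- Side: (120,130), (165,108), (265,180), (225,208).
- Top: (553,102), (648,110), (632,305), (540,298).

Next I ease the tin down.

Emit:
arm_command:
  deltas:
    - [0, -0.06, 0.08, 0]
    - [0, -0.1, 0.16, 0]
    - [0, -0.1, 0.22, 0]
    - [0, -0.1, 0.26, 0]
    - [0, -0.1, 0.26, 0]

```text
time: 6.8
position: [0.4375, -0.3535, 0.0294]
eef_rot: [[0.006, 1.0, -0.0], [1.0, -0.006, 0.0], [0.0, -0.0, -1.0]]
force: [0.2, 0.7, -1.9]
finger_gap: 0.625
gripper_force: 28.3
```

Emit:
arm_command:
  deltas:
    - [0, 0, 0.04, 0]
    - [0, 0, 0.04, 0]

```text
time: 7.0
position: [0.4377, -0.3536, 0.0284]
eef_rot: [[0.006, 1.0, -0.0], [1.0, -0.006, 0.0], [0.0, -0.0, -1.0]]
force: [0.2, -0.3, -1.9]
finger_gap: 0.62
gripper_force: 28.3
```

```bash
python3 - <<'E'
from h import *
o=lambda p,x0,y0,a:np.array([(x0+(u-a+.5)/10-.5,y0+(v+.5)/10-.5) for u,v in p])
s=o([(120,130),(165,108),(265,180),(225,208)],250,145,0);t=o([(553,102),(648,110),(632,305),(540,298)],288,140,400)
X=tri(s,t);print(X,X.mean(0),[np.linalg.norm(proj("side",x)-p) for x,p in zip(X,s)])
for n,q in(("side",s),("top",t)):
  Y=plane(n,q,.119); d=(Y[3]+Y[2]-Y[0]-Y[1]);print(n,Y.mean(0),np.degrees(np.arctan2(d[1],d[0])),np.linalg.norm(d)/2)
print(plane("side",o([(191,164)],250,145,0),.119),plane("top",o([(591,207)],288,140,400),.119))
E
```

```text
[[ 0.6423 -0.1135  0.1217]
 [ 0.643  -0.1342  0.1192]
 [ 0.5957 -0.1282  0.1205]
 [ 0.5951 -0.1092  0.1206]] [ 0.619  -0.1213  0.1205] [np.float64(0.31786141878121965), np.float64(0.3758769676789261), np.float64(0.3885372661964156), np.float64(0.4366378940807426)]
side [ 0.6206 -0.1228] 173.97649488449795 0.04766374725923059
top [ 0.6194 -0.1215] 173.5813665735862 0.04745923913399886
[[ 0.6181 -0.1196]] [[ 0.6185 -0.121 ]]
```

Lid: centre (0.619,-0.121), z about 0.120, strip axis at about −6.2°. Touching the tin down.

Emit:
arm_command:
  deltas:
    - [0, 0, 0.03, 0]
    - [0, 0, 0.06, 0]
    - [0, 0, 0.06, 0]

```text
time: 7.3
position: [0.4378, -0.3537, 0.027]
eef_rot: [[0.006, 1.0, 0.0], [1.0, -0.006, -0.0], [-0.0, 0.0, -1.0]]
force: [-0.7, 1.8, 3.1]
finger_gap: 0.625
gripper_force: 28.5
```

Emit:
arm_command:
  deltas:
    - [0, 0, 0.03, 0]
    - [0, 0, 0.06, 0]
    - [0, 0, 0.06, 0]

```text
time: 7.6
position: [0.4378, -0.3537, 0.0269]
eef_rot: [[0.006, 1.0, -0.0], [1.0, -0.006, -0.001], [-0.001, -0.0, -1.0]]
force: [-2.4, 2.6, 17.1]
finger_gap: 0.625
gripper_force: 30.1
```

It has touched down (force +17 N), so I relieve the force and open.

Emit:
arm_command:
  deltas:
    - [0, 0, -0.06, 0]
    - [0, 0, -0.06, 0]

```text
time: 7.8
position: [0.438, -0.3539, 0.027]
eef_rot: [[0.006, 1.0, 0.001], [1.0, -0.006, -0.001], [-0.001, 0.001, -1.0]]
force: [-0.6, 0.4, 5.0]
finger_gap: 0.626
gripper_force: 28.9
```

Emit:
arm_command:
  deltas:
    - [0, 0, 0, 0]
    - [0, 0, 0, 0]
    - [0, 0, 0, 0]
    - [0, 0, 0, 0]
    - [0, 0, 0, 0]
  gripper: 0.9

```text
time: 8.3
position: [0.4376, -0.3536, 0.0265]
eef_rot: [[0.006, 1.0, -0.0], [1.0, -0.006, 0.0], [0.0, -0.0, -1.0]]
force: [0.5, 0.9, -0.4]
finger_gap: 0.897
gripper_force: 0.0
```

Emit:
arm_command:
  deltas:
    - [0, 0, -0.6, 0]
    - [0, 0, -1.5, 0]
    - [0, 0, -3, 0]
    - [0, 0, -4.5, 0]
    - [0, 0, -6, 0]

```text
time: 8.8
position: [0.4372, -0.3533, 0.2082]
eef_rot: [[0.006, 1.0, -0.001], [1.0, -0.006, 0.0], [0.0, -0.001, -1.0]]
force: [0.4, -0.7, 0.4]
finger_gap: 0.9
gripper_force: 0.0
```

Emit:
arm_command:
  deltas:
    - [0, 0, -1, 1]
    - [0, 0, -2, 2]
    - [0, 0, -2, 3]
    - [0, 0, -2, 4]
    - [0, 0, -2, 5]

```text
time: 9.3
position: [0.4374, -0.3535, 0.2671]
eef_rot: [[0.652, 0.758, 0.0], [0.758, -0.652, -0.0], [-0.0, 0.0, -1.0]]
force: [0.1, -0.2, -0.8]
finger_gap: 0.9
gripper_force: 0.0
```

```bash
python3 - <<'E'
from h import *
t=camera("top");im=camera("side");cv2.imwrite("pics/s3.png",np.hstack([cv2.resize(x[a:a+100,b:b+100],None,fx=4,fy=4,interpolation=cv2.INTER_CUBIC) for x,a,b in((im,130,320),(t,190,340))])[:,:,::-1])
go(.510,.3135,.3,-6.9)
E
```

```text
pos [ 0.4374 -0.3534  0.2667] ang 49.7 gap 0.899 F [-0.1781  0.487  -0.886 ] t 9.40 q [ 39.4217  19.9213  -6.6308 111.2002   3.0149  49.0527  -9.1133] tilt [-0.0004 -0.0002]
units [ 18.5133 -12.5392  -1.1151] twist units 7.07  rows needed 13.4
```

View pics/s3.png

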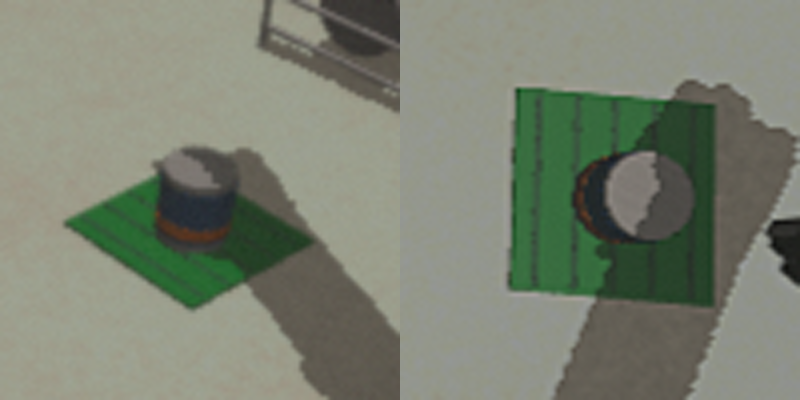

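The tin stands upright near the middle of the mat, released. Now to the scanner.

Emit:
arm_command:
  deltas:
    - [1.3, -0.9, 0, 0]
    - [2.6, -1.8, 0, 0]
    - [3.9, -2.7, 0, 0]
    - [5.2, -3.6, 0, 0]
    - [6.5, -4.4, 0, 0]

```text
time: 9.9
position: [0.4627, -0.1176, 0.2667]
eef_rot: [[0.645, 0.764, -0.0], [0.764, -0.645, -0.0], [-0.0, -0.0, -1.0]]
force: [1.4, 0.2, -0.2]
finger_gap: 0.901
gripper_force: 0.0
```

Emit:
arm_command:
  deltas:
    - [1.3, -0.9, 0, 0]
    - [2.6, -1.8, 0, 0]
    - [3.9, -2.7, 0, 0]
    - [5.2, -3.6, 0, 0]
    - [6.5, -4.4, 0, 0]

```text
time: 10.4
position: [0.4884, 0.1165, 0.2667]
eef_rot: [[0.644, 0.765, -0.0], [0.765, -0.644, -0.0], [-0.0, 0.0, -1.0]]
force: [0.8, -0.4, 1.1]
finger_gap: 0.904
gripper_force: 0.0
```

Emit:
arm_command:
  deltas:
    - [1.2, -0.8, 0, 1]
    - [2.4, -1.6, 0, 2]
    - [3.6, -2.4, 0, 3]
    - [4.8, -3.2, 0, 4]
    - [5.5, -3.7, 0, 5]

```text
time: 10.9
position: [0.5106, 0.3166, 0.2666]
eef_rot: [[0.986, 0.169, 0.0], [0.169, -0.986, 0.002], [0.0, -0.002, -1.0]]
force: [0.6, -0.3, -0.3]
finger_gap: 0.898
gripper_force: 0.0
```

Emit:
arm_command:
  deltas:
    - [0, 0, 0, 1]
    - [0, 0, 0, 2]
    - [0, 0, 0, 2]
    - [0, 0, 0, 2]
    - [0, 0, 0, 2]
  gripper: 0.8

```text
time: 11.4
position: [0.5111, 0.3118, 0.2666]
eef_rot: [[0.994, -0.108, -0.0], [-0.108, -0.994, -0.0], [-0.0, 0.0, -1.0]]
force: [-0.0, -0.2, -0.0]
finger_gap: 0.8
gripper_force: 0.0
```

```bash
python3 - <<'E'
from h import *
go(.510,.3135,.12,-6.9)
E
```

```text
pos [0.5111 0.3118 0.2666] ang -6.2 gap 0.800 F [-0.004  -0.2081 -0.003 ] t 11.40 q [ -30.0041   22.6719   -7.6779  106.7466    3.8044   50.8382 -135.7018] tilt [-0.0002  0.0001]
units [-0.042  -0.054   4.8876] twist units 0.09  rows needed 2.9
```

Emit:
arm_command:
  deltas:
    - [-0.04, -0.05, 1.5, 0.1]
    - [-0.04, -0.05, 3, 0.1]
    - [-0.04, -0.05, 4.5, 0.1]
    - [-0.04, -0.05, 6, 0.1]
    - [-0.04, -0.05, 7.2, 0.1]

```text
time: 11.9
position: [0.5096, 0.313, 0.0485]
eef_rot: [[0.992, -0.123, -0.001], [-0.123, -0.992, -0.0], [-0.001, 0.001, -1.0]]
force: [0.4, -0.1, -0.2]
finger_gap: 0.797
gripper_force: 0.0
```

Emit:
arm_command:
  deltas:
    - [0, 0, 0, 0]
    - [0, 0, 0, 0]
    - [0, 0, 0, 0]
    - [0, 0, 0, 0]
    - [0, 0, 0, 0]
  gripper: 0.2
  grip_force: 50

```text
time: 12.4
position: [0.511, 0.3143, 0.0525]
eef_rot: [[0.992, -0.124, 0.002], [-0.124, -0.992, 0.002], [0.002, -0.002, -1.0]]
force: [-0.6, -0.6, 2.4]
finger_gap: 0.342
gripper_force: 53.1
```

Emit:
arm_command:
  deltas:
    - [0, 0, 0, 0]
    - [0, 0, 0, 0]
    - [0, 0, 0, 0]
    - [0, 0, 0, 0]
    - [0, 0, 0, 0]

```text
time: 12.9
position: [0.511, 0.3143, 0.0524]
eef_rot: [[0.992, -0.124, 0.002], [-0.124, -0.992, 0.001], [0.002, -0.001, -1.0]]
force: [-0.4, -0.9, 7.5]
finger_gap: 0.344
gripper_force: 53.8
```

```bash
python3 - <<'E'
from h import *
go(.510,.3135,.26,-6.9)
E
```

```text
pos [0.511  0.3143 0.0524] ang -7.1 gap 0.344 F [-0.3757 -0.9     7.5222] t 12.90 q [ -32.3166   39.1419   -5.1176  114.6693    7.3299   26.3564 -139.996 ] tilt [ 0.0019 -0.0013]
units [-0.016   0.0212 -6.9203] twist units -0.03  rows needed 4.2
```

Emit:
arm_command:
  deltas:
    - [0, 0, -0.5, 0]
    - [0, 0, -1.5, 0]
    - [0, 0, -3, 0]
    - [0, 0, -4.5, 0]
    - [0, 0, -6, 0]

```text
time: 13.4
position: [0.5092, 0.3132, 0.2328]
eef_rot: [[0.992, -0.124, -0.001], [-0.124, -0.992, -0.0], [-0.001, 0.0, -1.0]]
force: [0.6, -0.5, -3.6]
finger_gap: 0.343
gripper_force: 52.4
```

Emit:
arm_command:
  deltas:
    - [0, 0, -0.6, 0]
    - [0, 0, -0.9, 0]
    - [0, 0, -0.9, 0]
    - [0, 0, -0.9, 0]
    - [0, 0, -0.9, 0]

```text
time: 13.9
position: [0.5089, 0.3129, 0.2557]
eef_rot: [[0.992, -0.124, -0.003], [-0.124, -0.992, -0.002], [-0.003, 0.003, -1.0]]
force: [0.4, 0.3, -2.4]
finger_gap: 0.343
gripper_force: 52.7
```

```bash
python3 - <<'E'
from h import *
t=camera("top");im=camera("side")
cv2.imwrite("pics/s4.png",np.hstack([cv2.resize(x[a:a+100,b:b+100],None,fx=4,fy=4,interpolation=cv2.INTER_CUBIC) for x,a,b in((im,170,110),(t,140,70))])[:,:,::-1])
p=manip.get_state()["position"];w=np.array([.51,.3137,p[2]-.0404])
for n,x0,y0,dx in(("side",110,170,0),("top",70,140,400)):
  for a,b in((.037,.024),(.037,-.024),(-.037,-.024),(-.037,.024)):
    c,s=np.cos(np.radians(-7.1)),np.sin(np.radians(-7.1))
    print(n,(proj(n,w+[c*a-s*b,s*a+c*b,0])-[x0,y0]+.5)*4+[dx-.5,-.5])
go(.619,-.121,.26,-6.2)
E
```

```text
side [ 94.0496 198.3059]
side [178.1297 163.5241]
side [240.4936 239.2022]
side [153.416  277.5204]
top [495.245  175.0786]
top [588.5645 185.3037]
top [563.4208 329.2293]
top [468.534  318.7855]
pos [0.5092 0.3132 0.256 ] ang -7.1 gap 0.348 F [-0.4196 -0.5628 -2.865 ] t 14.00 q [ -30.2298   23.3394   -7.6889  107.3389    3.9676   49.768  -137.0062] tilt [-0.0025  0.0022]
units [ 5.4276 13.9072 -0.1171] twist units -0.12  rows needed 9.0
```

View pics/s4.png

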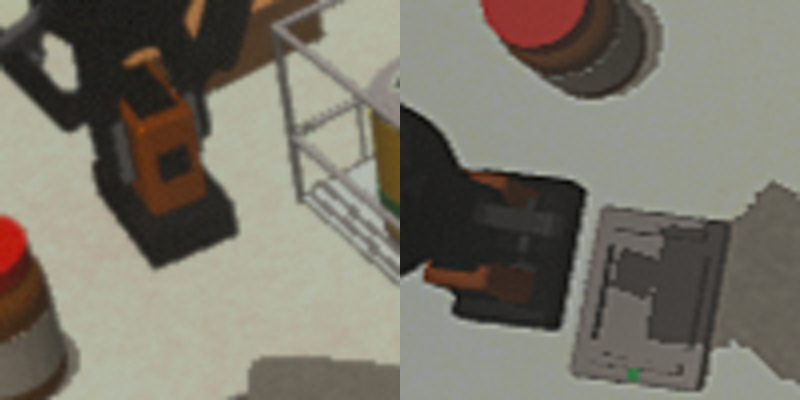

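The scanner is held level, and its head corners match the predicted ones within about 2 px. Carrying it over the rail at window height of about 0.215.

Emit:
arm_command:
  deltas:
    - [0.3, 0.6, -0.12, 0]
    - [0.7, 1.7, -0.12, 0]
    - [1.1, 2.9, -0.12, 0]
    - [1.6, 4.1, -0.12, 0]
    - [2.1, 5.3, -0.12, 0]

```text
time: 14.5
position: [0.5526, 0.1467, 0.2604]
eef_rot: [[0.992, -0.124, -0.002], [-0.124, -0.992, -0.001], [-0.001, 0.001, -1.0]]
force: [0.4, -0.0, -1.7]
finger_gap: 0.343
gripper_force: 52.5
```

Emit:
arm_command:
  deltas:
    - [0.5, 1.2, 0, -0.1]
    - [1, 2.4, 0, -0.1]
    - [1.4, 3.6, 0, -0.1]
    - [1.9, 4.8, 0, -0.1]
    - [2.3, 6, 0, -0.1]

```text
time: 15.0
position: [0.5991, -0.0406, 0.2603]
eef_rot: [[0.994, -0.11, -0.001], [-0.11, -0.994, 0.0], [-0.001, 0.0, -1.0]]
force: [0.9, 0.4, -2.7]
finger_gap: 0.345
gripper_force: 52.5
```

Emit:
arm_command:
  deltas:
    - [0.4, 1, 0, 0]
    - [0.7, 1.7, 0, 0]
    - [0.9, 2.3, 0, 0]
    - [1, 2.6, 0, 0]
    - [1, 2.6, 0, 0]

```text
time: 15.5
position: [0.6198, -0.1217, 0.2604]
eef_rot: [[0.994, -0.113, -0.001], [-0.113, -0.994, -0.001], [-0.001, 0.001, -1.0]]
force: [-0.2, 0.3, -3.2]
finger_gap: 0.35
gripper_force: 52.6
```

```bash
python3 - <<'E'
from h import *
go(.619,-.121,.185,-6.2)
E
```

```text
pos [ 0.6198 -0.1217  0.2604] ang -6.5 gap 0.350 F [-0.2368  0.2932 -3.1763] t 15.50 q [  8.6757  25.3466  -2.3729 103.0863   1.3556  51.6693 -90.8075] tilt [-0.0013  0.0008]
units [-0.025  -0.0207  2.5145] twist units -0.04  rows needed 1.5
```

Descending to about 25 mm above the lid, then checking.

Emit:
arm_command:
  deltas:
    - [-0.02, -0.02, 0.5, 0]
    - [-0.02, -0.02, 1.1, 0]
    - [-0.02, -0.02, 1.7, 0]
    - [-0.02, -0.02, 2.2, 0]
    - [-0.02, -0.02, 2.5, 0]

```text
time: 16.0
position: [0.6187, -0.1175, 0.1847]
eef_rot: [[0.994, -0.109, -0.002], [-0.109, -0.994, 0.001], [-0.003, -0.001, -1.0]]
force: [-0.1, -0.5, -2.9]
finger_gap: 0.344
gripper_force: 52.6
```

Emit:
arm_command:
  deltas:
    - [0, 0, 0, 0]
    - [0, 0, 0.06, 0]
    - [0, 0, 0.06, 0]

```text
time: 16.3
position: [0.6202, -0.1192, 0.1852]
eef_rot: [[0.994, -0.11, 0.001], [-0.11, -0.994, -0.0], [0.001, -0.0, -1.0]]
force: [0.3, -0.4, -2.8]
finger_gap: 0.35
gripper_force: 52.6
```

```bash
python3 - <<'E'
from h import *
t=camera("top");im=camera("side")
cv2.imwrite("pics/s5.png",np.hstack([cv2.resize(x[a:a+100,b:b+66],None,fx=6,fy=6,interpolation=cv2.INTER_CUBIC) for x,a,b in((im,110,235),(t,120,275))])[:,:,::-1])
p=np.array(manip.get_state()["position"]);c,s=np.cos(np.radians(-6.5)),np.sin(np.radians(-6.5))
for n,x0,y0,dx in(("side",235,110,0),("top",275,120,396)):
 for h in(0,.026):
  for a,b in((.037,.024),(.037,-.024),(-.037,-.024),(-.037,.024)):
    print(n,h,((proj(n,p+[c*a-s*b,s*a+c*b,h-.0404])-[x0,y0]+.5)*6+[dx-.5,-.5]).round())
go(.619,-.121,.183,-6.2)
E
```

```text
side 0 [112. 243.]
side 0 [195. 209.]
side 0 [291. 278.]
side 0 [207. 313.]
side 0.026 [111. 195.]
side 0.026 [195. 162.]
side 0.026 [292. 230.]
side 0.026 [207. 265.]
top 0 [539. 123.]
top 0 [664. 135.]
top 0 [651. 323.]
top 0 [524. 311.]
top 0.026 [548. 101.]
top 0.026 [677. 114.]
top 0.026 [663. 307.]
top 0.026 [533. 295.]
pos [ 0.6201 -0.1193  0.1853] ang -6.3 gap 0.345 F [ 0.9373 -0.4796 -3.4976] t 16.40 q [  8.4917  30.1243  -2.4242 106.8565   1.787   42.9669 -91.2597] tilt [0.0015 0.    ]
units [-0.0319  0.0606  0.077 ] twist units -0.02  rows needed 0.1
```

View pics/s5.png

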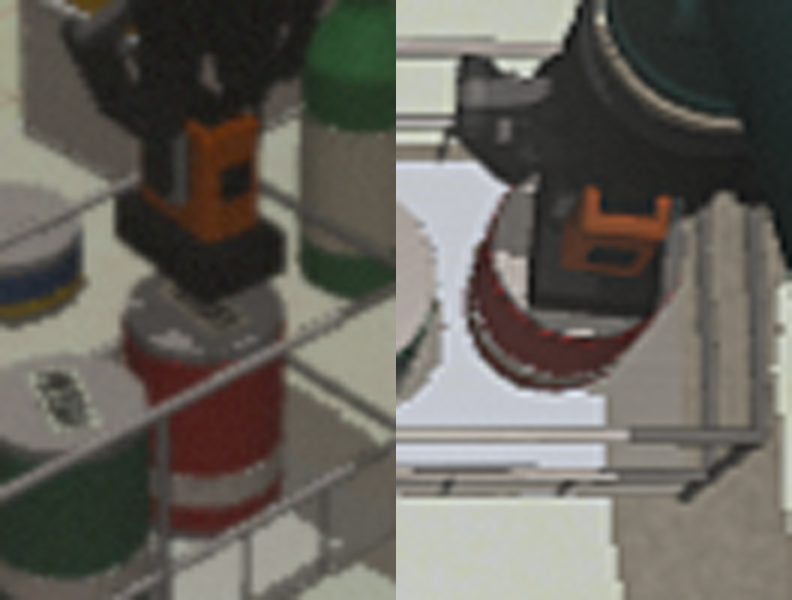

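Side view: the head hovers level over the lid, its lower corner at (207,300), about 4 mm higher than predicted, with a clear gap. Top view: the head is centred and aligned with the can. I trim 5 mm down and 2 mm sideways, then settle.

Emit:
arm_command:
  deltas:
    - [-0.02, 0.05, 0.08, 0]
    - [-0.02, 0.05, 0.16, 0]
    - [-0.02, 0.05, 0.16, 0]
    - [-0.02, 0.05, 0.16, 0]
    - [-0.02, 0.05, 0.16, 0]

```text
time: 16.9
position: [0.6189, -0.1206, 0.1797]
eef_rot: [[0.994, -0.11, 0.0], [-0.11, -0.994, 0.0], [0.0, -0.0, -1.0]]
force: [-0.5, -1.1, -3.1]
finger_gap: 0.346
gripper_force: 52.6
```

Emit:
arm_command:
  deltas:
    - [0, 0, 0, 0]
    - [0, 0, 0, 0]
    - [0, 0, 0, 0]
    - [0, 0, 0, 0]
    - [0, 0, 0, 0]

```text
time: 17.4
position: [0.6188, -0.1206, 0.1797]
eef_rot: [[0.994, -0.11, -0.0], [-0.11, -0.994, -0.0], [-0.0, 0.0, -1.0]]
force: [-0.2, 0.6, -3.1]
finger_gap: 0.348
gripper_force: 52.6
```

```bash
python3 - <<'E'
from h import *
t=camera("top");im=camera("side")
cv2.imwrite("pics/s6.png",np.hstack([cv2.resize(im[110:210,235:301],None,fx=6,fy=6,interpolation=cv2.INTER_CUBIC),cv2.resize(t[190:290,340:406],None,fx=6,fy=6)])[:,:,::-1])
go(.619,-.121,.180,-6.2); print(manip.get_state()["joint_velocities"])
E
```

```text
pos [ 0.6188 -0.1206  0.1797] ang -6.3 gap 0.346 F [-0.5058  0.0099 -3.1786] t 17.50 q [  8.6201  30.4817  -2.4189 107.1621   1.8197  42.3926 -91.1486] tilt [ 0. -0.]
units [ 0.0077  0.0123 -0.01  ] twist units -0.02  rows needed 0.0
[ 0.0456 -0.0278  0.0204 -0.0626  0.0394  0.0638 -0.0614]
```

View pics/s6.png

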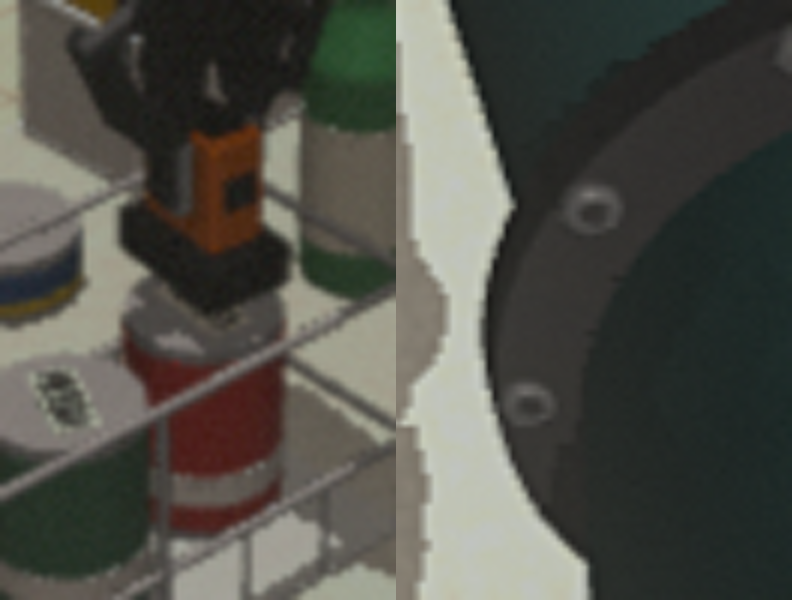

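The scanner hovers still and level about 2 cm over the strip, with its lower corner at (210,312) in the side crop. The arm hides the mat in the top view. Handing in.

```bash
python3 -c "
from rig import manip
print(manip.job_done())"
```

```text
the job is handed in; nothing more can be done
None
```

I handed the job in at 17.5 s of robot time: the tin stands upright on the mat, and the arm is holding the scanner still and level about 2 cm above the red can's lid, centred and aligned with its code strip; the hand-in returned no verdict.

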